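Open the screw press over a glued toy boat

ROBOT

A 6-joint arm with a two-finger parallel gripper is mounted at the origin on the work surface. World frame = base frame: x ahead of the robot, y to its left, z up, the work surface at z = 0. Lengths are in mm, angles in rad, forces in N, time in s.
With the tool pointing down it reaches from about 400 to 925 mm from the base axis. Payload 12.5 kg.
Tool frame: the origin (TCP) lies on the front face of the gripper's body, between the roots of the fingers; the fingertips stand 78 mm ahead of it and the grasp point (between the pads) lies 59 mm ahead of it; z points along the fingers, y is the line along which they close (so a half turn about z gives the same grasp; the last joint's range is limited). The gripper opens to 95 mm and grips with 3 to 60 N. Pads are 20 mm wide; open, the fingers measure 119 mm over their backs; the gripper's body (75 mm by 180 mm) begins 59 mm behind the grasp point.
Start: joints at [-1.364, 0.491, 1.559, -0, 1.092, -0.106], TCP at [192.349, -594.676, 292.261] pointing down, gripper open.
Joint ranges: [-3.1, 3.1], [-0.84, 2.19], [0.05, 2.79], [-1.13, 4.28], [0.06, 2.93], [-2.69, 2.69]. Speed limits (rad/s): [2.22, 2.22, 2.79, 3.14, 3.14, 3.14].

INTERFACE

Orientations are given as a unit quaternion [x, y, z, w].
In Python, from plant import arm gives the robot as it stands. The module is installed in compiled form; this text tells all that it offers.
- The arm moves only by the tool jog_arm, never from a script. Its argument "targets" is a list of rows, each an object of numbers: "fingers": the closure in counts, from 0 (fully open) to 255 (shut); "tx", "ty", "tz": the shift along the tool's x, y, z in mm; "ax", "ay", "az": the turn, a rotation vector about the tool's x, y, z in rad. In form: [{"fingers": .., "tx": .., "ty": .., "tz": .., "ax": .., "ay": .., "az": ..}, ...]. A call has 1 to 20 rows; each row shifts and turns the commanded pose from where the row before left it, along the tool's axes as they then stand; what a row does not reach is not made up. A row lasts 1/8 s, in which the tool goes at most 62.5 mm and 10.7 degrees, less where a joint would pass 70% of its speed; a pose out of reach is approached as far as the arm can. A call is refused whole if a number of a shift passes 62.5 or a number of a turn 0.188, either way. A call with a gripper value outside its range is refused whole. The fingers move at their own pace and stop on an object; "squeeze" is the grip in N (left out, the last holds). Time passes only in rows, so rows that do not move let the fingers close. It gives the time, the measured TCP pose, the force, the opening and the grip force at its end, in the units of the state.
- arm.get_obs(): the state, without advancing time (a new reading comes with each control period).
- arm.snapshot(name): name is "side" or "top" or "wrist"; returns a dict with "color" (384x512x3 uint8, red, green, blue), "depth" (384x512 float32, mm along the optical axis (not along the pixel's ray), 0 where there is no reading), "intrinsics" (3x3 intrinsics, pixels), "R" (3x3) and "t" (3): a world point X has camera coordinates R X + t; the wrist camera has in their place "tool_from_camera" (4x4, takes a point from camera to tool coordinates, whose origin is the TCP and whose axes are the flange's). Camera axes: x right, y down, z forward; pixel columns grow to the right and rows downward; lengths in mm; the calibration is good to about 2 mm. A picture is of the moment at which its call begins: read the wrist's pose just before it.
- arm.close_job(): hands the job in; it is judged then, once.
The state is a dict: "clock": time; "q": joint angles; "joint_vel": joint speeds; "effort": joint torques, N m; "tcp_pos": TCP position; "ee_rot": TCP orientation; "force": force on the tool from outside, world axes, zero at the start; "wrist_torque": the same for the moment, N m; "width": opening from 0.0 (shut) to 1.0 (fully open); "gripper_force": force on a finger pad.
Only numpy, scipy, OpenCV 4.12 (cv2) and the standard library are available. Lean on these libraries where they do the work, as an engineer would, in place of code of your own. Each camera call takes 0.05 s, during which the arm holds its last target. There are 200 camera calls.

TASK

The glue on the wooden toy boat has set. Open the screw press on the sloping stand by unscrewing its handwheel (wheel and stem come outward as it turns) until the rubber pad stands at least 15 mm clear of the boat's deck. Then let go of the wheel; leave the boat lying in its place on the board and do not disturb the other things around it.

Things in the scene. Friction and masses are not known exactly. Their poses are not given: they have to be found in the camera images.
- wheel_center (a point): Centre of the dark steel handwheel: round, 57 mm across, rim 11 mm thick, three spokes. Its z axis is the screw axis, pointing outward, 32 degrees from vertical, leaning to the stand's -x; x and y turn with the wheel. It is 140 mm off the board at spindle 0 and moves out with the spindle. At least 30 mm of free stem under the rim; nothing beside or above it.
- handwheel (a joint): Angle of the handwheel in rad, 0 to 7.85; it grows as the wheel is turned anticlockwise as seen from outside, looking down on the wheel (unscrewing, right-hand thread). Stiff, about 0.15 N m, and it stays where it is left: pushing or pulling along the stem with up to 25 N does not move it.
- spindle (a joint): Travel of the screw in m, 0 to 0.030 (end stop) = gap between the pad under the screw and the boat's deck. The stem rises 24 mm per full turn (3.82 mm per rad), wheel and stem together, along the screw axis. The start is 0.5 to 4 mm.
- stand: Wooden gluing stand fixed to the table. Origin on the table under the middle of its board; z up, slope faces -x. Base 240 (x) x 400 (y) x 14 mm; sloping board 190 x 220 mm at 32 degrees, its middle 85 mm above the table; a bridge 220 mm long (y), 42 wide, crosses it, top 97 mm off the board (brass bush 103 mm), and carries the screw in its middle.
- boat: Wooden toy boat lying loose on the sloping board under the bridge, against a low ledge: 60 x 120 mm, plain wooden hull 20 mm and white deck block 12 mm, 32 mm thick in all, 0.12 kg. Origin at the middle of its underside, z square to the board.
- glue_jar: closed jar, 48 diameter, 75 tall, standing on the stand's base board on its left (+y) side; origin at the middle of its underside (sizes in mm). Not part of the work.
- offcut: loose wooden offcut 60 x 40 x 30 lying on the stand's base board on its right (-y) side; origin at the middle of its underside (sizes in mm). Not part of the work.
- fruit_bowl: terracotta bowl of fruit, 170 across, 60 tall, on the table; origin at the middle of its underside (sizes in mm). Not part of the work.
- tin: round painted tin, 150 diameter, 75 tall, on the table; origin at the middle of its underside (sizes in mm). Not part of the work.
- mallet: hammer lying on the table, handle along its x axis (sizes in mm). Not part of the work.
- goblet: turned wooden goblet, 72 across, 105 tall, on the table; origin at the middle of its foot (sizes in mm). Not part of the work.
- tape_roll: roll (flat ring), 90 across, 24 tall, lying on the table; origin at the middle of its underside (sizes in mm). Not part of the work.
Things that resemble listed ones, but are neither listed nor needed, are in the scene too. What is shaped like the boat but pink or turquoise is not meant.

How it is judged (in metres and radians):
At the end, for the whole second after the job is handed in: The pad stands at least 15 mm (half a millimetre is forgiven) off the boat's deck, the wheel is at rest, and the boat lies still within 15 mm of where it was (value of joint spindle above 0.0145 m and velocity of joint handwheel below 0.1 rad/s and not (velocity of joint handwheel below -0.1 rad/s) and distance of boat from where it was at the start of the episode below 0.015 m and linear speed of boat below 0.02 m/s); the robot touches nothing.
It fails at once if the boat was shifted more than 15 mm (distance of boat from where it was at the start of the episode above 0.015 m).
It fails at once if one of the other things was moved more than 30 mm (distance of any of glue_jar, offcut, fruit_bowl, tin, mallet, goblet, tape_roll from where it was at the start of the episode above 0.03 m).
It also fails if it takes over 58 s, if anything falls off the work surface, if the arm or the gripper's body presses on something with over 40 N, if the wrist force passes 120 N, or if a joint passes its speed limit or range.

## Working session

There is one attempt and no reset: what is moved stays moved. The work goes in short steps, Python scripts to look and compute and a tool call to move; the robot and the scene stay as the last step left them, time stands still between calls to the robot, and variables do not carry over. Pictures are saved under pics/ and viewed, at most 10 in all, crops included, and the job is handed in when it is done.

Besides the shell and the picture viewer there is one more tool, called after ">>>" by a JSON object that holds its "op" and its "data", one argument or row to a line. jog_arm: Moves the arm, as the interface text tells. Its arguments: {"type":"object","properties":{"targets":{"type":"array","items":{"type":"object","properties":{"fingers":{"type":"number"},"tx":{"type":"number"},"ty":{"type":"number"},"tz":{"type":"number"},"ax":{"type":"number"},"ay":{"type":"number"},"az":{"type":"number"}}}},"squeeze":{"type":"number"}},"required":["targets"]}

```bash
mkdir -p pics
cat > h.py <<'E'
from plant import arm
import numpy as np, cv2
def snap(n,fn=None):
    s=arm.snapshot(n)
    np.savez(f'{n}.npz',**s)
    if fn: cv2.imwrite(f'pics/{fn}.png',s['color'][:,:,::-1])
    return s
def pts(s):
    d=s['depth'];K=s['intrinsics'];v,u=np.mgrid[:d.shape[0],:d.shape[1]]
    c=np.stack([(u-K[0,2])/K[0,0]*d,(v-K[1,2])/K[1,1]*d,d],-1)
    return (c-s['t'])@s['R']
E
python3 - <<'E'
from h import *
a=snap('side');b=snap('top')
cv2.imwrite('pics/a.png',np.vstack([a['color'],b['color']])[:,:,::-1][:, :].copy() if 0 else cv2.resize(np.hstack([a['color'],b['color']])[:,:,::-1],(800,300)))
cv2.imwrite('pics/top.png',b['color'][:,:,::-1]);cv2.imwrite('pics/side.png',a['color'][:,:,::-1])
o=arm.get_obs();print(o)
E
```

```text
{'clock': 0.1, 'q': array([-1.36360949e+00,  4.91490771e-01,  1.55938783e+00, -5.08521087e-06,
        1.09171185e+00, -1.05619733e-01]), 'joint_vel': array([ 0.00134766, -0.00273147, -0.00311507,  0.00027352, -0.0004212 ,
        0.00020602]), 'effort': array([ 2.79774787e-03, -6.13622904e+01, -2.58605307e+01,  6.94000209e-02,
        4.69980575e-02, -6.46603053e-05]), 'tcp_pos': array([ 192.31128625, -594.52944739,  291.72566793]), 'ee_rot': array([ 9.87793613e-01,  1.55767546e-01, -2.75779757e-05, -4.98144132e-04]), 'force': array([ 0.36042092, -0.22343541,  0.03673755]), 'wrist_torque': array([ 0.05564163,  0.01397617, -0.01960448]), 'gripper_force': 0.0, 'width': 1.0017959090501993}
```

View pics/top.png

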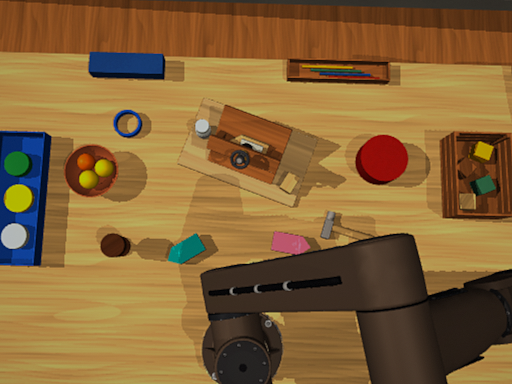

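View pics/side.png

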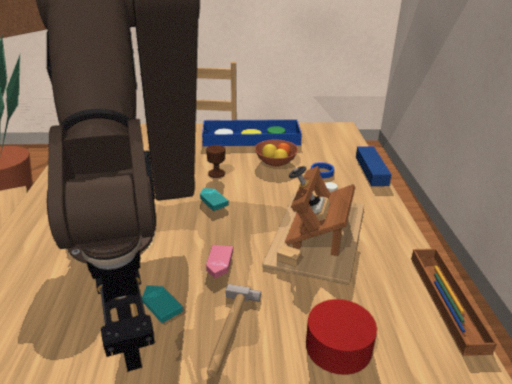

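The top view shows the stand at about (250,150), with the dark wheel at (240,158), the jar at (203,128) and the offcut at (288,183). In the side view the wheel is at (298,175). Next I'll measure the stand frame and the wheel.

Run:
```python
from h import *
for n,(u0,u1,v0,v1) in dict(top=(170,325,90,215),side=(260,370,150,285)).items():
    s=dict(np.load(n+'.npz'));P=pts(s);c=s['color'].astype(int)
    print(n,'cam pos',-s['R'].T@s['t'], 'depth>0', (s['depth']>0).mean())
    if n=='top':
        for nm,(u,v) in dict(wheel=(240,158),jar=(203,128),off=(288,183),tin=(382,160),bowl=(90,170),mallet=(330,225),brd=(270,130),gob=(115,245),base=(225,183),base2=(193,150)).items(): print(nm,P[v,u].round())
        # wheel dark
    sub=np.zeros(c.shape[:2],bool);sub[v0:v1,u0:u1]=1
    dark=sub&(c.max(-1)<75)&(s['depth']>0)
    D=P[dark];D=D[D[:,2]>150]
    print('dark',len(D),np.median(D,0).round(1),D.min(0).round(),D.max(0).round())
    Q=P[sub&(s['depth']>0)];
    base=Q[(abs(Q[:,2]-14)<5)];r=cv2.minAreaRect(base[:,:2].astype(np.float32));print('base',len(base),r)
    red=sub&(c[...,0]-c[...,2]>40)&(c[...,0]<190)&(P[...,2]>30)
    B=P[red]
    # RANSAC plane w/ tilt 32 deg
    rng=np.random.default_rng(0);best=(0,)
    for _ in range(3000):
        p=B[rng.choice(len(B),3,replace=False)];m=np.cross(p[1]-p[0],p[2]-p[0]);l=np.linalg.norm(m)
        if l<500: continue
        m=m/l*np.sign(m[2]);
        if abs(m[2]-np.cos(np.radians(32)))>.05: continue
        k=abs((B-p[0])@m)<3
        if k.sum()>best[0]: best=(k.sum(),m,p[0],k)
    I=B[best[3]];ce=I.mean(0);m=np.linalg.svd(I-ce,full_matrices=False)[2][2];m*=np.sign(m[2])
    print('plane',best[0],len(B),ce.round(1),m.round(3),np.degrees(np.arccos(m[2])),'yaw of -x',np.degrees(np.arctan2(m[1],m[0])))
```

```text
top cam pos [ 251.96489709   18.43750379 1544.11903185] depth>0 0.9958445231119791
wheel [550.  18. 219.]
jar [672. 136.  88.]
off [ 512. -135.   46.]
tin [ 587. -425.   79.]
bowl [547. 503.   5.]
mallet [ 384. -271.   30.]
brd [661. -71. 124.]
gob [304. 383. 101.]
base [515.  65.  -0.]
base2 [620. 172.  10.]
dark 276 [559.1  15.  204. ] [526. -96. 150.] [631. 100. 227.]
base 3528 ((620.2664794921875, -5.9600677490234375), (464.503662109375, 384.2720947265625), 88.12789154052734)
plane 1721 4086 [633.  -12.2  93.7] [-0.502  0.181  0.845] 32.278385092130875 yaw of -x 160.19140924078005
side cam pos [  368.67680042 -1129.04769848   824.66109623] depth>0 0.995880126953125
dark 91 [551.4   6.9 209.9] [530.  -9. 193.] [571.  36. 222.]
base 3583 ((662.400146484375, 147.92523193359375), (758.8848876953125, 392.37091064453125), 86.67021179199219)
plane 1190 3613 [634.1 -40.2  97.5] [-0.501  0.177  0.847] 32.10391757803791 yaw of -x 160.53840393638015
```

Run:
```python
from h import *
ax=np.array([-.4985,.1785,.848]);ax/=np.linalg.norm(ax)
b0=np.array([633.5,-25,95.8])
O=[];
for n,(u,v) in dict(top=(240,158),side=(298,175)).items():
    s=dict(np.load(n+'.npz'));P=pts(s);c=s['color'].astype(int);h=(P-b0)@ax
    k=(c.max(-1)<95)&(h>125)&(h<170)&(np.linalg.norm(P-[550,15,210],axis=-1)<60)
    nl,lab,st,ce=cv2.connectedComponentsWithStats(k.astype(np.uint8))
    i=1+st[1:,4].argmax();k=lab==i
    vv,uu=np.nonzero(k);H=cv2.convexHull(np.stack([uu,vv],1).astype(np.int32));e=cv2.fitEllipse(H)
    print(n,st[i],e,'h pct',np.percentile(h[k],[5,50,95]).round(1))
    K=s['intrinsics'];o=-s['R'].T@s['t']
    d=s['R'].T@np.linalg.inv(K)@[*e[0],1]
    for hh in(143,148): print(hh,(o+d*((hh-(o-b0)@ax)/(d@ax))).round(1))
    O.append((o,d/np.linalg.norm(d)))
A=sum(np.eye(3)-np.outer(d,d) for o,d in O);y=sum((np.eye(3)-np.outer(d,d))@o for o,d in O)
X=np.linalg.solve(A,y);print('tri',X.round(1),(X-b0)@ax,[np.linalg.norm(np.cross(X-o,d)) for o,d in O])
```

```text
top [230 150  19  19 208] ((239.1876220703125, 159.2457733154297), (17.79781150817871, 19.314878463745117), 127.60175323486328) h pct [140.8 146.4 154.6]
143 [549.8  20.6 205.6]
148 [548.6  20.6 210.8]
side [289 167  17  11 105] ((297.1351318359375, 172.25674438476562), (8.390457153320312, 17.442249298095703), 62.066802978515625) h pct [138.1 142.9 148. ]
143 [551.7   7.2 209.5]
148 [549.5  -6.6 217. ]
tri [552.2  20.5 202. ] 138.72065118875287 [np.float64(1.644795746524568), np.float64(1.6447957465247325)]
```

>>> {"op": "jog_arm", "data": {
  "targets": [
    {"fingers":0,"az":0.164,"tz":-11},
    {"az":0.164,"tz":-11},
    {"az":0.164,"tz":-11},
    {"az":0.164,"tz":-11},
    {"tx":23,"ty":-45},
    {"tx":23,"ty":-45},
    {"tx":23,"ty":-45},
    {"tx":23,"ty":-45},
    {"tx":23,"ty":-45},
    {"tx":23,"ty":-45},
    {"tx":23,"ty":-45},
    {"tx":-12,"ty":-48},
    {"tx":-12,"ty":-48},
    {"tx":-12,"ty":-48},
    {"tx":-12,"ty":-48},
    {"tx":-12,"ty":-48},
    {"tx":-12,"ty":-48},
    {"tx":-12,"ty":-48},
    {"tx":-12,"ty":-48}
  ]
}}

```text
validation failed for argument at $.ta...
```

>>> {"op": "jog_arm", "data": {
  "targets": [
    {"ay":0.14},
    {"ay":0.14},
    {"ay":0.14},
    {"ay":0.14},
    {}
  ]
}}

```text
validation failed for argument at $.ta...
```

```bash
cat >> h.py <<'E'
from scipy.spatial.transform import Rotation as Ro
def goto(W,standoff,ax=np.array([-.4985,.1785,.848])):
    o=arm.get_obs();R=Ro.from_quat(o['ee_rot']).as_matrix();ax=ax/np.linalg.norm(ax)
    print('t',o['clock'],'q',o['q'].round(2),'tcp',o['tcp_pos'].round(1),'force',o['force'].round(1),'w',o['width'],o['gripper_force'])
    z=R.T@(-ax); print('turn needed (tool)',np.cross([0,0,1],z).round(3))
    print('shift needed (tool)',(R.T@(np.array(W)+(59+standoff)*ax-o['tcp_pos'])).round(1))
E
python3 - <<'E'
from h import *
goto([550.5,20,205],60)
s=snap('wrist','w1');print(s['tool_from_camera'],s['intrinsics'])
E
```

```text
t 0.1 q [-1.36  0.49  1.56 -0.    1.09 -0.11] tcp [ 192.3 -594.5  291.7] force [ 0.4 -0.2  0. ] w 1.0017959090501993 0.0
turn needed (tool) [-0.324  0.419  0.   ]
shift needed (tool) [ 480.  -513.   -13.7]
[[-7.35501824e-04 -9.63161249e-01 -2.68923533e-01  7.52703568e+01]
 [ 9.99999700e-01 -6.43017751e-04 -4.31988311e-04  6.59992083e-01]
 [ 2.43151796e-04 -2.68923771e-01  9.63161433e-01 -9.33347869e+01]
 [ 0.00000000e+00  0.00000000e+00  0.00000000e+00  1.00000000e+00]] [[316.44502314   0.         258.79786043]
 [  0.         316.44502314 190.95134176]
 [  0.           0.           1.        ]]
```

View pics/w1.png

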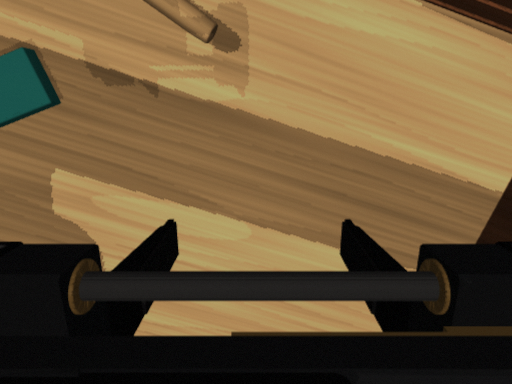

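The jog calls were refused, so this wrist picture is still from the start pose: only the table, with the fingertips at (172,222) and (347,222). Each row seems to need every field, so I'll send them in full.

>>> {"op": "jog_arm", "data": {
  "targets": [
    {"fingers":0,"tx":0,"ty":0,"tz":-11,"ax":0,"ay":0,"az":0.164},
    {"fingers":0,"tx":0,"ty":0,"tz":-11,"ax":0,"ay":0,"az":0.164},
    {"fingers":0,"tx":0,"ty":0,"tz":-11,"ax":0,"ay":0,"az":0.164},
    {"fingers":0,"tx":0,"ty":0,"tz":-11,"ax":0,"ay":0,"az":0.164},
    {"fingers":0,"tx":23,"ty":-45,"tz":0,"ax":0,"ay":0,"az":0},
    {"fingers":0,"tx":23,"ty":-45,"tz":0,"ax":0,"ay":0,"az":0},
    {"fingers":0,"tx":23,"ty":-45,"tz":0,"ax":0,"ay":0,"az":0},
    {"fingers":0,"tx":23,"ty":-45,"tz":0,"ax":0,"ay":0,"az":0},
    {"fingers":0,"tx":23,"ty":-45,"tz":0,"ax":0,"ay":0,"az":0},
    {"fingers":0,"tx":23,"ty":-45,"tz":0,"ax":0,"ay":0,"az":0},
    {"fingers":0,"tx":23,"ty":-45,"tz":0,"ax":0,"ay":0,"az":0},
    {"fingers":0,"tx":-12,"ty":-48,"tz":0,"ax":0,"ay":0,"az":0},
    {"fingers":0,"tx":-12,"ty":-48,"tz":0,"ax":0,"ay":0,"az":0},
    {"fingers":0,"tx":-12,"ty":-48,"tz":0,"ax":0,"ay":0,"az":0},
    {"fingers":0,"tx":-12,"ty":-48,"tz":0,"ax":0,"ay":0,"az":0},
    {"fingers":0,"tx":-12,"ty":-48,"tz":0,"ax":0,"ay":0,"az":0},
    {"fingers":0,"tx":-12,"ty":-48,"tz":0,"ax":0,"ay":0,"az":0},
    {"fingers":0,"tx":-12,"ty":-48,"tz":0,"ax":0,"ay":0,"az":0},
    {"fingers":0,"tx":-12,"ty":-48,"tz":0,"ax":0,"ay":0,"az":0}
  ]
}}

```text
clock: 2.52
tcp_pos: [488.6, 43.3, 336.2]
ee_rot: [0.985, -0.171, -0.0, 0.0]
force: [0.7, -0.9, -1.2]
width: 1.001
gripper_force: 0.0
```

>>> {"op": "jog_arm", "data": {
  "targets": [
    {"fingers":0,"tx":0,"ty":0,"tz":0,"ax":0,"ay":0.14,"az":0},
    {"fingers":0,"tx":0,"ty":0,"tz":0,"ax":0,"ay":0.14,"az":0},
    {"fingers":0,"tx":0,"ty":0,"tz":0,"ax":0,"ay":0.14,"az":0},
    {"fingers":0,"tx":0,"ty":0,"tz":0,"ax":0,"ay":0.14,"az":0},
    {"fingers":0,"tx":0,"ty":0,"tz":0,"ax":0,"ay":0,"az":0}
  ]
}}

```text
clock: 3.15
tcp_pos: [487.8, 42.0, 335.8]
ee_rot: [0.947, -0.164, 0.271, 0.047]
force: [0.3, 0.1, -0.4]
width: 1.002
gripper_force: 0.0
```

Run:
```python
from h import *
goto([550.5,20,205],60)
s=snap('wrist','w2')
```

```text
t 3.15 q [ 0.03  0.15  2.05 -0.45  0.46  2.3 ] tcp [487.8  42.  335.8] force [ 0.3  0.1 -0.4] w 1.0016189643224123 0.0
turn needed (tool) [-0. -0.  0.]
shift needed (tool) [-12.9  -0.4  27.2]
```

View pics/w2.png

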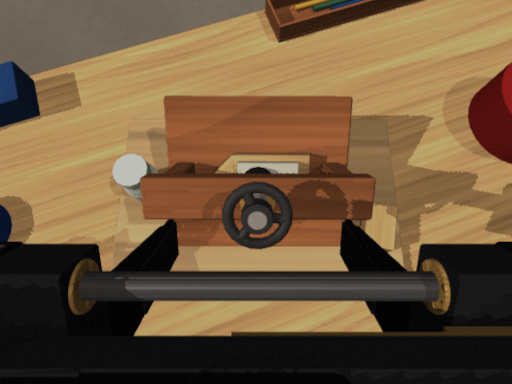

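The wheel is centred at about (257,215), the screw runs along the view, and the boat with its white deck shows behind the bridge at (265,167). q6 is 2.3, so most of its range is free for unscrewing. I'll measure the wheel in the tool frame.

```bash
cat >> h.py <<'E'
def wheel_tool(s,box):
    d=s['depth'];K=s['intrinsics'];v,u=np.mgrid[:d.shape[0],:d.shape[1]]
    c=np.stack([(u-K[0,2])/K[0,0]*d,(v-K[1,2])/K[1,1]*d,d],-1);T=s['tool_from_camera']
    P=c@T[:3,:3].T+T[:3,3]
    u0,u1,v0,v1=box
    k=np.zeros(d.shape,bool);k[v0:v1,u0:u1]=1
    k&=(s['color'].max(-1)<85)
    z0=np.median(P[...,2][k]);k&=abs(P[...,2]-z0)<12
    Q=P[k];(x,y),r=cv2.minEnclosingCircle(Q[:,:2].astype(np.float32))
    print('wheel in tool',round(x,1),round(y,1),'r',r,'z pct',np.percentile(Q[:,2],[2,50,98]).round(1),len(Q))
    return np.array([x,y,z0])
E
python3 - <<'E'
from h import *
o=arm.get_obs();s=dict(np.load('wrist.npz'))
p=wheel_tool(s,(218,297,178,252))
print((o['tcp_pos']+Ro.from_quat(o['ee_rot']).as_matrix()@p).round(1))
E
```

```text
wheel in tool -10.7 -0.6 r 28.353654861450195 z pct [136.6 142.3 146.6] 2807
[551.   20.  209.6]
```

>>> {"op": "jog_arm", "data": {
  "targets": [
    {"fingers":0,"tx":-11,"ty":-0.6,"tz":0,"ax":0,"ay":0,"az":0},
    {"fingers":0,"tx":0,"ty":0,"tz":14,"ax":0,"ay":0,"az":0.05},
    {"fingers":0,"tx":0,"ty":0,"tz":14,"ax":0,"ay":0,"az":0.05},
    {"fingers":0,"tx":0,"ty":0,"tz":14,"ax":0,"ay":0,"az":0.05},
    {"fingers":0,"tx":0,"ty":0,"tz":14,"ax":0,"ay":0,"az":0.05},
    {"fingers":0,"tx":0,"ty":0,"tz":14,"ax":0,"ay":0,"az":0},
    {"fingers":0,"tx":0,"ty":0,"tz":13,"ax":0,"ay":0,"az":0},
    {"fingers":0,"tx":0,"ty":0,"tz":0,"ax":0,"ay":0,"az":0}
  ]
}}

```text
clock: 4.2
tcp_pos: [523.3, 27.5, 262.7]
ee_rot: [0.927, -0.257, 0.272, 0.018]
force: [0.2, -0.3, -0.9]
width: 0.997
gripper_force: 0.0
```

Run:
```python
from h import *
goto([551,20,209.6],0)
s=snap('wrist','w3')
```

```text
t 4.2 q [-0.01  0.3   2.08 -0.65  0.28  2.68] tcp [523.3  27.5 262.7] force [ 0.2 -0.3 -0.9] w 0.9967835552651598 0.0
turn needed (tool) [-0.002  0.006  0.   ]
shift needed (tool) [-4.2 -1.5  1.2]
```

View pics/w3.png

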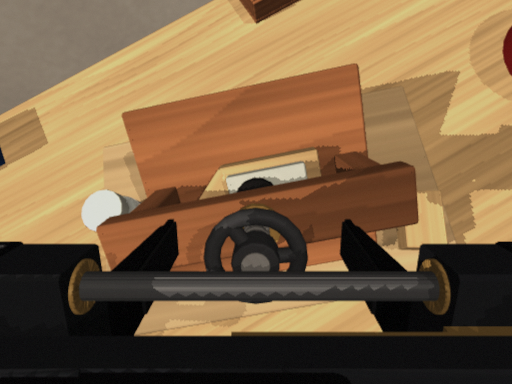

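The wheel sits between the fingers at about (256,255), and q6 is at its limit (2.68). I'll back it off a little and recentre.

>>> {"op": "jog_arm", "data": {
  "targets": [
    {"fingers":0,"tx":0,"ty":0,"tz":0,"ax":0,"ay":0,"az":-0.15},
    {"fingers":0,"tx":-4,"ty":-1,"tz":0,"ax":0,"ay":0,"az":0},
    {"fingers":0,"tx":0,"ty":0,"tz":0,"ax":0,"ay":0,"az":0}
  ]
}}

```text
clock: 4.62
tcp_pos: [519.7, 30.5, 261.4]
ee_rot: [0.943, -0.188, 0.271, 0.038]
force: [-1.1, 0.7, 0.4]
width: 0.999
gripper_force: 0.0
```

Run:
```python
from h import *
goto([551,20,209.6],0)
s=snap('wrist')
wheel_tool(s,(200,312,200,268))
```

```text
t 4.625 q [-0.    0.3   2.09 -0.67  0.28  2.57] tcp [519.7  30.5 261.4] force [-1.1  0.7  0.4] w 0.9994858159657098 0.0
turn needed (tool) [-0.004  0.004  0.   ]
shift needed (tool) [ 0.5 -0.7  2.4]
wheel in tool 0.4 -0.5 r 28.08769416809082 z pct [55. 61. 67.] 4718
```

>>> {"op": "jog_arm", "data": {
  "targets": [
    {"fingers":0,"tx":0.4,"ty":-0.5,"tz":2,"ax":0,"ay":0,"az":0},
    {"fingers":255,"tx":0,"ty":0,"tz":0,"ax":0,"ay":0,"az":0},
    {"fingers":255,"tx":0,"ty":0,"tz":0,"ax":0,"ay":0,"az":0},
    {"fingers":255,"tx":0,"ty":0,"tz":0,"ax":0,"ay":0,"az":0},
    {"fingers":255,"tx":0,"ty":0,"tz":0,"ax":0,"ay":0,"az":0},
    {"fingers":255,"tx":0,"ty":0,"tz":0,"ax":0,"ay":0,"az":0},
    {"fingers":255,"tx":0,"ty":0,"tz":0,"ax":0,"ay":0,"az":0}
  ],
  "squeeze": 40
}}

```text
clock: 5.55
tcp_pos: [521.7, 30.4, 259.9]
ee_rot: [0.944, -0.187, 0.271, 0.038]
force: [0.9, 2.3, 1.5]
width: 0.587
gripper_force: 40.0
```

Gripped at about 56 mm. First a short test turn.

>>> {"op": "jog_arm", "data": {
  "targets": [
    {"fingers":255,"tx":0,"ty":0,"tz":-0.4,"ax":0,"ay":0,"az":-0.1},
    {"fingers":255,"tx":0,"ty":0,"tz":-0.4,"ax":0,"ay":0,"az":-0.1},
    {"fingers":255,"tx":0,"ty":0,"tz":-0.4,"ax":0,"ay":0,"az":-0.1},
    {"fingers":255,"tx":0,"ty":0,"tz":-0.4,"ax":0,"ay":0,"az":-0.1}
  ]
}}

```text
clock: 6.05
tcp_pos: [520.9, 30.9, 261.2]
ee_rot: [0.962, 0.006, 0.258, 0.091]
force: [0.3, 4.9, -1.8]
width: 0.588
gripper_force: 40.0
```

Run:
```python
from h import *
goto([551,20,209.6],0)
o=arm.get_obs();print(o['wrist_torque'])
```

```text
t 6.05 q [-0.    0.3   2.09 -0.67  0.28  2.16] tcp [520.9  30.9 261.2] force [ 0.3  4.9 -1.8] w 0.588114510348635 39.99947726726532
turn needed (tool) [-0.007  0.002  0.   ]
shift needed (tool) [-0.2  0.   1.7]
[0.9922932  0.15885362 0.29205224]
```

Forces are low, so I'll go on with the full turn: 0.17 rad and 0.65 mm per row.

>>> {"op": "jog_arm", "data": {
  "targets": [
    {"fingers":255,"tx":0,"ty":0,"tz":-0.65,"ax":0,"ay":0,"az":-0.17},
    {"fingers":255,"tx":0,"ty":0,"tz":-0.65,"ax":0,"ay":0,"az":-0.17},
    {"fingers":255,"tx":0,"ty":0,"tz":-0.65,"ax":0,"ay":0,"az":-0.17},
    {"fingers":255,"tx":0,"ty":0,"tz":-0.65,"ax":0,"ay":0,"az":-0.17},
    {"fingers":255,"tx":0,"ty":0,"tz":-0.65,"ax":0,"ay":0,"az":-0.17},
    {"fingers":255,"tx":0,"ty":0,"tz":-0.65,"ax":0,"ay":0,"az":-0.17},
    {"fingers":255,"tx":0,"ty":0,"tz":-0.65,"ax":0,"ay":0,"az":-0.17},
    {"fingers":255,"tx":0,"ty":0,"tz":-0.65,"ax":0,"ay":0,"az":-0.17},
    {"fingers":255,"tx":0,"ty":0,"tz":-0.65,"ax":0,"ay":0,"az":-0.17},
    {"fingers":255,"tx":0,"ty":0,"tz":-0.65,"ax":0,"ay":0,"az":-0.17},
    {"fingers":255,"tx":0,"ty":0,"tz":-0.65,"ax":0,"ay":0,"az":-0.17},
    {"fingers":255,"tx":0,"ty":0,"tz":-0.65,"ax":0,"ay":0,"az":-0.17}
  ]
}}

```text
clock: 7.55
tcp_pos: [516.3, 32.6, 267.2]
ee_rot: [0.497, 0.824, 0.057, 0.267]
force: [-3.0, 9.8, -2.8]
width: 0.59
gripper_force: 40.0
```

Run:
```python
from h import *
goto([551,20,209.6],0)
```

```text
t 7.55 q [ 0.    0.29  2.09 -0.64  0.29  0.09] tcp [516.3  32.6 267.2] force [-3.   9.8 -2.8] w 0.5899229656488783 39.998071789741516
turn needed (tool) [ 0.    -0.008  0.   ]
shift needed (tool) [-0.8  0.4  9.4]
```

>>> {"op": "jog_arm", "data": {
  "targets": [
    {"fingers":255,"tx":0,"ty":0,"tz":-0.65,"ax":0,"ay":0,"az":-0.17},
    {"fingers":255,"tx":0,"ty":0,"tz":-0.65,"ax":0,"ay":0,"az":-0.17},
    {"fingers":255,"tx":0,"ty":0,"tz":-0.65,"ax":0,"ay":0,"az":-0.17},
    {"fingers":255,"tx":0,"ty":0,"tz":-0.65,"ax":0,"ay":0,"az":-0.17},
    {"fingers":255,"tx":0,"ty":0,"tz":-0.65,"ax":0,"ay":0,"az":-0.17},
    {"fingers":255,"tx":0,"ty":0,"tz":-0.65,"ax":0,"ay":0,"az":-0.17},
    {"fingers":255,"tx":0,"ty":0,"tz":-0.65,"ax":0,"ay":0,"az":-0.17},
    {"fingers":255,"tx":0,"ty":0,"tz":-0.65,"ax":0,"ay":0,"az":-0.17},
    {"fingers":255,"tx":0,"ty":0,"tz":-0.65,"ax":0,"ay":0,"az":-0.17},
    {"fingers":255,"tx":0,"ty":0,"tz":-0.65,"ax":0,"ay":0,"az":-0.17},
    {"fingers":255,"tx":0,"ty":0,"tz":-0.65,"ax":0,"ay":0,"az":-0.17},
    {"fingers":255,"tx":0,"ty":0,"tz":-0.65,"ax":0,"ay":0,"az":-0.17},
    {"fingers":255,"tx":0,"ty":0,"tz":-0.65,"ax":0,"ay":0,"az":-0.17},
    {"fingers":255,"tx":0,"ty":0,"tz":-0.65,"ax":0,"ay":0,"az":-0.17},
    {"fingers":255,"tx":0,"ty":0,"tz":0,"ax":0,"ay":0,"az":0}
  ]
}}

```text
clock: 9.43
tcp_pos: [511.7, 33.3, 275.1]
ee_rot: [-0.577, 0.77, -0.227, 0.152]
force: [-5.5, 0.3, 0.1]
width: 0.593
gripper_force: 40.0
```

Run:
```python
from h import *
goto([551,20,209.6],0)
```

```text
t 9.425 q [ 0.    0.27  2.09 -0.61  0.31 -2.31] tcp [511.7  33.3 275.1] force [-5.5  0.3  0.1] w 0.593131244564862 39.99962031841278
turn needed (tool) [ 0.006  0.004 -0.   ]
shift needed (tool) [-0.7 -0.7 18.6]
```

Total turn is 4.8 rad, about 18.5 mm. Next: open the fingers, retreat along the axis and check.

>>> {"op": "jog_arm", "data": {
  "targets": [
    {"fingers":0,"tx":0,"ty":0,"tz":0,"ax":0,"ay":0,"az":0},
    {"fingers":0,"tx":0,"ty":0,"tz":0,"ax":0,"ay":0,"az":0},
    {"fingers":0,"tx":0,"ty":0,"tz":0,"ax":0,"ay":0,"az":0},
    {"fingers":0,"tx":0,"ty":0,"tz":0,"ax":0,"ay":0,"az":0},
    {"fingers":0,"tx":0,"ty":0,"tz":0,"ax":0,"ay":0,"az":0},
    {"fingers":0,"tx":0,"ty":0,"tz":0,"ax":0,"ay":0,"az":0},
    {"fingers":0,"tx":0,"ty":0,"tz":-10,"ax":0,"ay":0,"az":0},
    {"fingers":0,"tx":0,"ty":0,"tz":-15,"ax":0,"ay":0,"az":0},
    {"fingers":0,"tx":0,"ty":0,"tz":-15,"ax":0,"ay":0,"az":0},
    {"fingers":0,"tx":0,"ty":0,"tz":-15,"ax":0,"ay":0,"az":0},
    {"fingers":0,"tx":0,"ty":0,"tz":-15,"ax":0,"ay":0,"az":0},
    {"fingers":0,"tx":0,"ty":0,"tz":0,"ax":0,"ay":0,"az":0}
  ]
}}

```text
clock: 10.92
tcp_pos: [477.3, 45.8, 336.3]
ee_rot: [-0.577, 0.769, -0.228, 0.153]
force: [0.4, -0.0, 0.7]
width: 1.001
gripper_force: 0.0
```

Run:
```python
from h import *
goto([551,20,209.6],0)
s=snap('wrist','w4');t=snap('side')
im=cv2.resize(t['color'][130:290,240:390],(600,640)[:1]+(576,),interpolation=cv2.INTER_CUBIC)
cv2.imwrite('pics/side2.png',im[:,:,::-1])
```

```text
t 10.925 q [ 0.04  0.13  2.07 -0.45  0.45 -2.47] tcp [477.3  45.8 336.3] force [ 0.4 -0.   0.7] w 1.0014097546902447 0.0
turn needed (tool) [ 0.002  0.006 -0.   ]
shift needed (tool) [-0.1  0.7 89.8]
```

View pics/w4.png

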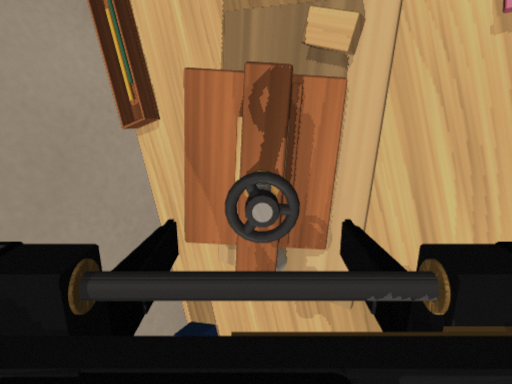

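View pics/side2.png

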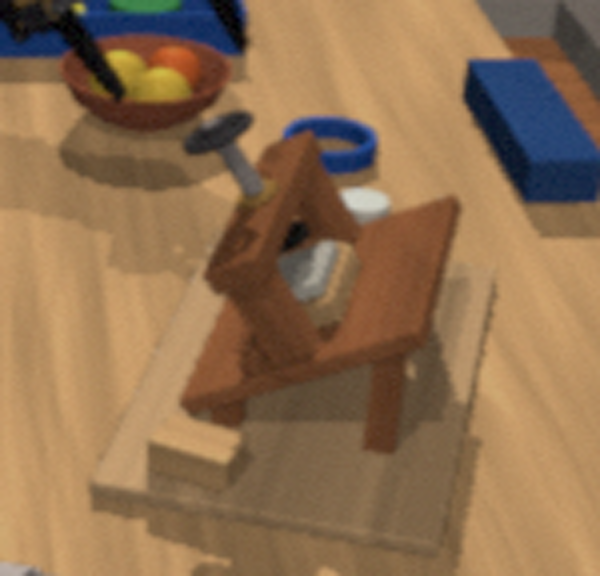

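The wrist view shows the wheel free at (262,208). In the side crop the stem stands well out, with the wheel at (218,132), and the boat is in place at (320,275). I'll check the wheel's outward travel before handing in.

Run:
```python
from h import *
o=arm.get_obs();s=dict(np.load('wrist.npz'))
p=wheel_tool(s,(222,303,168,246))
W=o['tcp_pos']+Ro.from_quat(o['ee_rot']).as_matrix()@p
ax=np.array([-.4985,.1785,.848])
print(W.round(1),'travel',(W-[551,20,209.6])@ax)
```

```text
wheel in tool 0.6 1.8 r 28.409753799438477 z pct [124.5 130.2 134.4] 3139
[540.7  22.9 223.4] travel 17.339277996392628
```

```bash
python3 -c "
from plant import arm
print(arm.close_job())"
```

```text
the job is handed in; nothing more can be done
None
```

I unscrewed the press about 4.8 rad; the wheel came out a measured 17.3 mm, so the pad should be at least 17 mm off the deck. The wheel is released, the boat still looked in place in the last picture, and the job is handed in (no verdict was returned).

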